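# Find the jar plinth that still grips

### The arm

A 6-joint arm with a two-finger parallel gripper is mounted at the origin on the work surface. World frame = base frame: x ahead of the robot, y to its left, z up, the work surface at z = 0. Lengths are in m, angles in degrees, forces in N, time in s.
With the tool pointing down it reaches from about 0.275 to 0.75 m from the base axis. Payload 10.2 kg.
Tool frame: the origin (TCP) lies between the finger pads; the fingertips stand 19 mm ahead of it and the grasp point (between the pads) is the TCP (manip.tip_extent is the distance from the TCP to the fingertips, in m); z points along the fingers, y is the line along which they close (so a half turn about z gives the same grasp; the last joint's range is limited). The gripper opens to 85 mm and grips with 20 to 120 N. Pads are 22 mm wide; open, the fingers measure 114 mm over their backs; the gripper's body (76 mm by 85 mm) begins 54 mm behind the grasp point. The pads swing forward as they close: fully open they stand 13 mm farther back than shut.
Start: joints at [55.21, 17.928, 85.812, -0, 76.261, -12.8], TCP at [0.197, 0.487, 0.25] pointing down, gripper open.
Joint ranges: [-168.41, 168.41], [-55.51, 124.54], [10.69, 146.95], [-70.63, 250.63], [1, 178], [-165.06, 165.06]. Speed limits (degrees/s): [136.94, 136.94, 172.46, 180, 180, 180].

### API

Orientations are given as a 3x3 rotation matrix whose columns are the frame's x, y, z axes.
In Python, from cell import manip, get_image, workorder gives the robot as it stands.
- The arm moves only by the shell command python3 -m inch 'ROWS' [OPENING] [FORCE]. ROWS is text: rows parted by semicolons, each of 6 numbers parted by spaces: the shift along the world's x, y, z as a fraction of full scale, then the turn, a rotation vector about the world's x, y, z as a fraction of full scale. In form: x y z wx wy wz; .... A call has exactly 5 rows; each row shifts and turns the commanded pose from where the row before left it; what a row does not reach is not made up. Full scale, the value 1, is 0.02 m for a shift and 10 degrees for a turn. A row lasts 1/8 s, in which the tool goes at most 62.5 mm and 10.7 degrees, less where a joint would pass 70% of its speed; a pose out of reach is approached as far as the arm can. A call with a number of a shift or a turn outside -1 to 1 is refused whole. A call with a gripper value outside its range is refused whole. OPENING is the opening, from -1 (shut) to 1 (fully open), so that 0 is half open, set as the call begins (- or left out, the last holds). The fingers move at their own pace and stop on an object; FORCE is the grip in N (left out, the last holds). Time passes only in rows, so rows that do not move let the fingers close, or fill a call up. It gives the time, the measured TCP pose, the force, the opening and the grip force at its end, in the units of the state.
- manip.get_obs(): the state, without advancing time (a new reading comes with each control period).
- get_image(name): name is "side" or "top"; returns a dict with "pixels" (384x512x3 uint8, red, green, blue), "intrinsics" (3x3 intrinsics, pixels), "origin" and "orientation" of the camera in the world. Camera axes: x right, y down, z forward; pixel columns grow to the right and rows downward; lengths in m; the calibration is good to about 2 mm. A picture is of the moment at which its call begins. There is no depth.
- workorder.sign_off(): hands the job in; it is judged then, once.
The state is a dict: "time": time; "q": joint angles; "qvel": joint speeds; "tau": joint torques, N m; "eef_pos": TCP position; "orientation": TCP orientation; "ft_force": force on the tool from outside, world axes, zero at the start; "ft_torque": the same for the moment, N m; "gripper_width": finger opening in m; "grip_force": force on a finger pad.
Only numpy, scipy, OpenCV 4.12 (cv2) and the standard library are available. Lean on these libraries where they do the work, as an engineer would, in place of code of your own. Each camera call takes 0.05 s, during which the arm holds its last target. There are 200 camera calls.

### The job

Only one of the three marble jar plinths still has a gripping sole; the other two have gone slick. Slide each of the three 4 or 5 cm along the counter, upright, without gripping it or bearing down on it, leaving it where it ends up, and feel which drags hardest; only when all three have been tried, stand that one flat on the middle of the sloping display board, setting it down gently, so that it stays there by itself. The two slick ones stay upright on the counter where you slid them. Let no plinth slide or drop on the board, and don't knock the plinths together or disturb the honey jars.

Things in the scene. Friction and masses are not known exactly. Their poses are not given: they have to be found in the camera images.
- plinth_k: jar plinth: marble block 60 (x) x 104 (y) x 52 mm on a black rubber sole 54 x 98 x 4 mm, brass ring (49 mm across, 3 mm proud) on top, 59 mm high in all; 0.86 kg +-10 %. Straight sides, to push, straddle or grip across the 60 mm. Origin: centre of the underside, z up. Starts on the counter, x within 0.3 rad of the robot's x. Any of the three plinths may be the one that grips
- plinth_m: jar plinth that looks exactly like plinth_k. Any of the three may be the one that grips: it changes places and cannot be seen. Slid level under its own weight, the one that grips drags with 4.5 to 7.5 N, a slick one with 0.6 to 1.1 N (pressing down or lifting falsifies that)
- plinth_t: jar plinth that looks exactly like plinth_k. Any of the three may be the one that grips. The plinths stand in a row across the robot's front, about 175 mm apart, with free room on the robot's side of each
- board_mid (a point): mid-point of the top face of the sloping wooden display board, 50 mm above the counter. The face measures 200 mm along the slope (x of this frame, rising) by 170 mm (y), without lip or rim; z is its normal. It slopes 0.28 rad, low edge roughly towards the robot; the board is 12 mm thick, fixed. A slick plinth let go on it slides off; the one that grips stays
- table: the wooden counter top on which everything stands, its surface at height 0
- honey_jar_a: bystander: a loose closed honey jar, 72 mm diameter, 94 mm tall; origin at the centre of its underside. Leave it alone
- honey_jar_b: bystander: a loose closed honey jar, 72 mm diameter, 94 mm tall; origin at the centre of its underside. Leave it alone
There are look-alikes about, which are no part of the job. What is shaped like the plinth_t but green or red is not meant.

How it is judged (in metres and radians):
On the way:
1. each of the three plinths has been slid at least 25 mm from its start and all three stand on the counter, upright (distance of each of plinth_k, plinth_m, plinth_t from where it was at the start of the episode above 0.025 m and height (world z) of each of plinth_k, plinth_m, plinth_t below 0.005 m and angle between each of plinth_k, plinth_m, plinth_t's own z axis and vertical below 0.1 rad), for 0.1 s.
At the end, for the whole second after the job is handed in: the plinth that grips stands by itself, still and flat (within 0.06 rad), on the display board, its middle within 45 mm of the board's middle along and across; the other two stand upright and still on the counter, 25 to 150 mm from where they started (((x of plinth_k in the frame of board_mid between -0.045 and 0.045 m and y of plinth_k in the frame of board_mid between -0.045 and 0.045 m and z of plinth_k in the frame of board_mid between -0.004 and 0.004 m and angle between the z axis of plinth_k and the z axis of board_mid, either way round below 0.06 rad and linear speed of each of plinth_k, plinth_m, plinth_t below 0.02 m/s and distance of plinth_m from where it was at the start of the episode between 0.025 and 0.15 m and height (world z) of plinth_m between -0.004 and 0.004 m and angle between each of plinth_m, plinth_t's own z axis and vertical below 0.06 rad and distance of plinth_t from where it was at the start of the episode between 0.025 and 0.15 m and height (world z) of plinth_t between -0.004 and 0.004 m) or (x of plinth_m in the frame of board_mid between -0.045 and 0.045 m and y of plinth_m in the frame of board_mid between -0.045 and 0.045 m and z of plinth_m in the frame of board_mid between -0.004 and 0.004 m and angle between the z axis of plinth_m and the z axis of board_mid, either way round below 0.06 rad and linear speed of each of plinth_m, plinth_k, plinth_t below 0.02 m/s and distance of plinth_k from where it was at the start of the episode between 0.025 and 0.15 m and height (world z) of plinth_k between -0.004 and 0.004 m and angle between each of plinth_k, plinth_t's own z axis and vertical below 0.06 rad and distance of plinth_t from where it was at the start of the episode between 0.025 and 0.15 m and height (world z) of plinth_t between -0.004 and 0.004 m) or (x of plinth_t in the frame of board_mid between -0.045 and 0.045 m and y of plinth_t in the frame of board_mid between -0.045 and 0.045 m and z of plinth_t in the frame of board_mid between -0.004 and 0.004 m and angle between the z axis of plinth_t and the z axis of board_mid, either way round below 0.06 rad and linear speed of each of plinth_t, plinth_k, plinth_m below 0.02 m/s and distance of plinth_k from where it was at the start of the episode between 0.025 and 0.15 m and height (world z) of plinth_k between -0.004 and 0.004 m and angle between each of plinth_k, plinth_m's own z axis and vertical below 0.06 rad and distance of plinth_m from where it was at the start of the episode between 0.025 and 0.15 m and height (world z) of plinth_m between -0.004 and 0.004 m))); the robot touches nothing.
It fails at once if a plinth was tipped over (more than 0.6 rad) (angle between any of plinth_k, plinth_m, plinth_t's own z axis and vertical above 0.6 rad).
It fails at once if before all three had been slid, a plinth was pressed on the counter with more than 30 N (its own weight is about 8 N) (distance of any of plinth_k, plinth_m, plinth_t from where it was at the start of the episode below 0.025 m and contact force between any of plinth_k, plinth_m, plinth_t and table above 30 N).
It fails at once if plinths were knocked together (more than 3 N) (contact force between plinth_k and plinth_m above 3 N or contact force between any of plinth_k, plinth_m and plinth_t above 3 N).
It fails at once if a plinth slid or was dropped on the display board (touching it at more than 0.2 m/s) ((contact force between plinth_k and display_board above 0.5 N and linear speed of plinth_k above 0.2 m/s) or (contact force between plinth_m and display_board above 0.5 N and linear speed of plinth_m above 0.2 m/s) or (contact force between plinth_t and display_board above 0.5 N and linear speed of plinth_t above 0.2 m/s)).
It fails at once if a honey jar was moved by more than 15 mm (distance of any of honey_jar_a, honey_jar_b from where it was at the start of the episode above 0.015 m).
It also fails if it takes over 67 s, if anything falls off the work surface, if the arm or the gripper's body presses on something with over 40 N, if the wrist force passes 120 N, or if a joint passes its speed limit or range.

## Working session

There is one attempt and no reset: what is moved stays moved. The work goes in short steps, Python scripts to look and compute and a shell command to move; the robot and the scene stay as the last step left them, time stands still between calls to the robot, and variables do not carry over. Pictures are saved under pics/ and viewed, at most 10 in all, crops included, and the job is handed in when it is done.

```bash
ls; mkdir -p pics
python3 - <<'E'
from cell import manip,get_image
import cv2,numpy as np,pickle
o=manip.get_obs();print({k:np.round(v,3).tolist() for k,v in o.items()})
for n in("side","top"):
    d=get_image(n);pickle.dump(d,open(f"pics/{n}0.pkl","wb"));cv2.imwrite(f"pics/{n}0.png",cv2.cvtColor(d["pixels"],cv2.COLOR_RGB2BGR))
    print(n,np.round(d["intrinsics"],1).tolist(),np.round(d["origin"],3),np.round(d["orientation"],3).tolist())
a=cv2.imread("pics/top0.png");cv2.imwrite("pics/t.png",cv2.resize(a,(800,600)))
E
```

```text
pics
{'time': 0.0, 'q': [55.211, 17.96, 85.855, 0.0, 76.261, -12.8], 'qvel': [0.013, -0.079, 0.095, -0.097, -0.065, -0.014], 'tau': [0.0, -41.227, -25.974, -0.0, 0.004, 0.0], 'eef_pos': [0.196, 0.487, 0.25], 'orientation': [[-0.927, 0.374, -0.001], [0.374, 0.927, -0.001], [0.0, -0.001, -1.0]], 'ft_force': [0.631, -1.3, 0.708], 'ft_torque': [-0.023, 0.018, 0.009], 'grip_force': 0.0, 'gripper_width': 0.086}
side [[372.7, 0.0, 247.5], [0.0, 372.7, 191.7], [0.0, 0.0, 1.0]] [ 0.413 -0.676  0.711] [[0.98, -0.144, 0.141], [-0.201, -0.671, 0.713], [-0.008, -0.727, -0.687]]
top [[355.8, 0.0, 255.9], [0.0, 355.8, 194.3], [0.0, 0.0, 1.0]] [0.481 0.012 0.905] [[-0.01, -0.999, 0.042], [-1.0, 0.01, 0.014], [-0.015, -0.042, -0.999]]
```

View pics/top0.png

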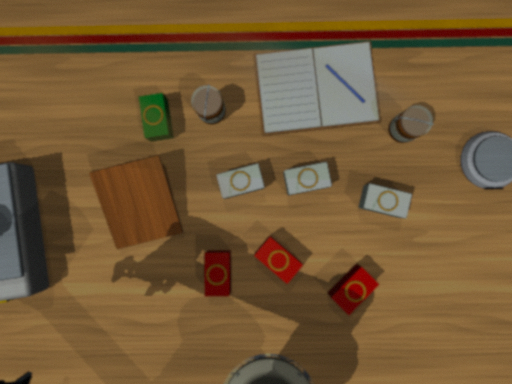

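View pics/side0.png

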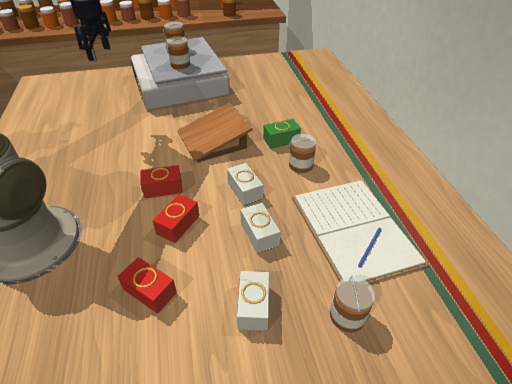

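The top view shows three white plinths at about (240,181), (307,178) and (387,200). The red ones at (217,273), (278,259) and (353,289) and the green one at (155,116) are look-alikes. The board is at (138,202), and the honey jars are at (208,104) and (413,122). The jars on the scale are scenery. Next I measure.

```bash
cat > h.py <<'E'
import cv2,numpy as np,pickle
from cell import manip,get_image
def cam(n,tag=None):
    d=get_image(n)
    if tag: pickle.dump(d,open(f"pics/{n}{tag}.pkl","wb"));cv2.imwrite(f"pics/{n}{tag}.png",cv2.cvtColor(d["pixels"],cv2.COLOR_RGB2BGR))
    return d
def cast(d,uv,z):
    uv=np.asarray(uv,float).reshape(-1,2);R=np.array(d["orientation"]);o=np.array(d["origin"])
    r=np.c_[uv,np.ones(len(uv))]@np.linalg.inv(d["intrinsics"]).T@R.T
    z=np.broadcast_to(z,len(uv)); return o+r*((z-o[2])/r[:,2])[:,None]
def tri(da,ua,db,ub):
    A=np.zeros((3,3));b=np.zeros(3)
    for d,u in((da,ua),(db,ub)):
        p=cast(d,u,0)[0];o=np.array(d["origin"]);r=(p-o)/np.linalg.norm(p-o);P=np.eye(3)-np.outer(r,r);A+=P;b+=P@o
    return np.linalg.solve(A,b)
def plinths(d,v=None,z=.056):
    hsv=cv2.cvtColor(d["pixels"],cv2.COLOR_RGB2HSV);out=[]
    m=((hsv[...,1]<60)&(hsv[...,2]>(v or 150))).astype(np.uint8)
    for c in cv2.findContours(m,cv2.RETR_EXTERNAL,cv2.CHAIN_APPROX_NONE)[0]:
        if not 500<cv2.contourArea(c)<2200: continue
        (u,w)=c.reshape(-1,2).mean(0)
        g=np.zeros_like(m);cv2.drawContours(g,[c],-1,1,-1);g=(g>0)&(hsv[...,1]>80)
        ring=None
        if g.sum()>15:
            ys,xs=np.nonzero(g);ring=cv2.minEnclosingCircle(np.c_[xs,ys].astype(np.float32))[0]
            if g.sum()>30: ring=cv2.fitEllipse(cv2.convexHull(np.c_[xs,ys].astype(np.float32)))[0]
        q=cast(d,c.reshape(-1,2),z)[:,:2]
        r=cv2.minAreaRect((q*1000).astype(np.float32))
        B=cv2.boxPoints(r);e=B[1]-B[0];f=B[2]-B[1];l=e if np.hypot(*e)>np.hypot(*f) else f
        yaw=(np.degrees(np.arctan2(-l[0],l[1]))+90)%180-90
        out.append(dict(px=(round(u),round(w)),ring=ring,c=np.round(r[0]),sz=np.round(sorted(r[1])),yaw=round(yaw,1),rc=cast(d,ring,.058)[0] if ring else None))
    return out
E
python3 - <<'E'
from h import *
T=pickle.load(open("pics/top0.pkl","rb"));S=pickle.load(open("pics/side0.pkl","rb"))
for n,d in(("top",T),("side",S)):
    for v in(150,185):
        print(n,v)
        for p in plinths(d,v): print(p)
    h=cv2.cvtColor(d["pixels"],cv2.COLOR_RGB2HSV)
    for u,v in ([(138,202),(138,240),(200,220),(110,130),(240,170),(240,193),(185,220),(100,230)] if n=="top" else [(215,130),(200,145),(160,150),(255,150),(220,160)]): print((u,v),h[v,u])
s=S["pixels"][90:240,110:330];t=T["pixels"][140:260,80:300]
im=np.vstack([cv2.resize(s,(550,375))[:, :, ::-1],cv2.resize(t,(550,300))[:, :, ::-1]])
cv2.imwrite("pics/c1.png",im[:600])
cv2.imwrite("pics/c1.png",cv2.resize(im,(489,600)))
E
```

```text
top 150
top 185
(138, 202) [ 14 192 114]
(138, 240) [ 13 192  97]
(200, 220) [ 16 145  93]
(110, 130) [ 17 145 121]
(240, 170) [ 28  51 126]
(240, 193) [ 36  21 120]
(185, 220) [ 18 148  88]
(100, 230) [ 17 148 136]
side 150
{'px': (253, 295), 'ring': (253.31729125976562, 292.5112609863281), 'c': array([ 499., -285.]), 'sz': array([ 59., 105.]), 'yaw': np.float32(-14.6), 'rc': array([ 0.49972638, -0.28500033,  0.058     ])}
{'px': (260, 221), 'ring': (259.4789733886719, 219.27774047851562), 'c': array([555., -96.]), 'sz': array([ 60., 105.]), 'yaw': np.float32(10.5), 'rc': array([ 0.55564224, -0.09622802,  0.058     ])}
{'px': (244, 177), 'ring': (244.26473999023438, 175.6375274658203), 'c': array([550.,  66.]), 'sz': array([ 60., 104.]), 'yaw': np.float32(14.0), 'rc': array([0.55115933, 0.065973  , 0.058     ])}
{'px': (156, 68), 'ring': None, 'c': array([337., 821.]), 'sz': array([178., 415.]), 'yaw': np.float32(9.2), 'rc': None}
{'px': (204, 57), 'ring': None, 'c': array([523., 878.]), 'sz': array([115., 357.]), 'yaw': np.float32(8.7), 'rc': None}
side 185
{'px': (253, 294), 'ring': (253.31729125976562, 292.5112609863281), 'c': array([ 499., -284.]), 'sz': array([ 59., 103.]), 'yaw': np.float32(-14.6), 'rc': array([ 0.49972638, -0.28500033,  0.058     ])}
{'px': (244, 177), 'ring': (244.26473999023438, 175.6375274658203), 'c': array([551.,  66.]), 'sz': array([ 59., 102.]), 'yaw': np.float32(14.3), 'rc': array([0.55115933, 0.065973  , 0.058     ])}
(215, 130) [ 14 153 188]
(200, 145) [ 14 156 189]
(160, 150) [ 16 120 149]
(255, 150) [ 16 119 129]
(220, 160) [ 16 119 141]
```

View pics/c1.png

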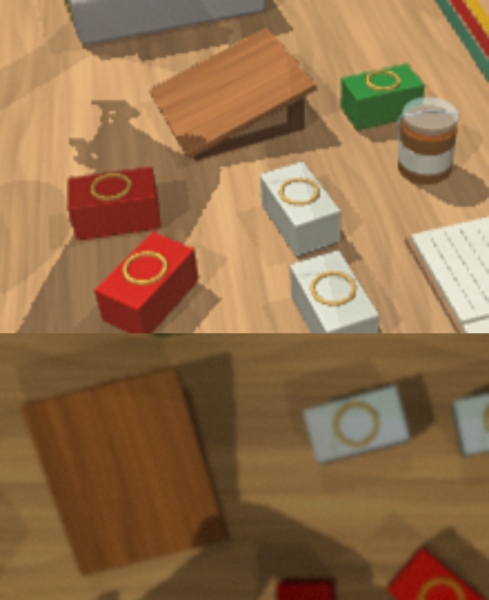

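The crop confirms it: three white plinths with brass rings, separate from the red and green ones, and the board's face is clear in both views. Plinth sizes come out at 60x104. Next I cross-check against the top view and measure the board and jars.

Run:
```python
from h import *
T=pickle.load(open("pics/top0.pkl","rb"));S=pickle.load(open("pics/side0.pkl","rb"))
for p in plinths(T,100): print(p)
ht=cv2.cvtColor(T["pixels"],cv2.COLOR_RGB2HSV)
m=((ht[...,1]>168)&(ht[...,0]>10)&(ht[...,0]<17)).astype(np.uint8);m=cv2.morphologyEx(m,cv2.MORPH_OPEN,np.ones((3,3)))
c=max(cv2.findContours(m,cv2.RETR_EXTERNAL,cv2.CHAIN_APPROX_NONE)[0],key=cv2.contourArea)
ct=cv2.approxPolyDP(cv2.convexHull(c),6,True).reshape(-1,2);print("T",ct.tolist())
hs=cv2.cvtColor(S["pixels"],cv2.COLOR_RGB2HSV)
m=((hs[...,1]>138)&(hs[...,0]>10)&(hs[...,0]<17)).astype(np.uint8);m[:,:150]=0;m[:,270:]=0;m[:95]=0;m[170:]=0
m=cv2.morphologyEx(m,cv2.MORPH_OPEN,np.ones((3,3)))
c=max(cv2.findContours(m,cv2.RETR_EXTERNAL,cv2.CHAIN_APPROX_NONE)[0],key=cv2.contourArea)
cs=cv2.approxPolyDP(cv2.convexHull(c),4,True).reshape(-1,2);print("S",cs.tolist())
for q in ct:
    zz=.0776 if q[1]<200 else .0224
    p=cast(T,q,zz)[0];print("T",q,np.round(p,3))
for q in cs:
    print("S",q,np.round(cast(S,q,.0776)[0],3),np.round(cast(S,q,.0224)[0],3))
```

```text
{'px': (10, 267), 'ring': None, 'c': array([360., 606.]), 'sz': array([ 65., 173.]), 'yaw': np.float32(-88.8), 'rc': None}
{'px': (387, 201), 'ring': (387.60345458984375, 200.43423461914062), 'c': array([ 498., -287.]), 'sz': array([ 62., 104.]), 'yaw': np.float32(-14.8), 'rc': array([ 0.49868018, -0.28698519,  0.058     ])}
{'px': (240, 181), 'ring': (239.746826171875, 180.3997039794922), 'c': array([549.,  63.]), 'sz': array([ 61., 104.]), 'yaw': np.float32(14.0), 'rc': array([0.54999135, 0.06295366, 0.058     ])}
{'px': (307, 178), 'ring': (307.53546142578125, 177.7626190185547), 'c': array([554., -99.]), 'sz': array([ 60., 105.]), 'yaw': np.float32(10.1), 'rc': array([ 0.55455198, -0.09866139,  0.058     ])}
{'px': (491, 161), 'ring': None, 'c': array([ 593., -527.]), 'sz': array([108., 130.]), 'yaw': np.float32(87.8), 'rc': None}
T [[158, 156], [181, 232], [117, 247], [90, 172]]
S [[230, 103], [251, 130], [195, 160], [178, 130]]
T [158 156] [0.608 0.253 0.078]
T [181 232] [0.426 0.212 0.022]
T [117 247] [0.39  0.371 0.022]
T [ 90 172] [0.572 0.414 0.078]
S [230 103] [0.572 0.414 0.078] [0.586 0.509 0.022]
S [251 130] [0.608 0.245 0.078] [0.624 0.325 0.022]
S [195 160] [0.428 0.136 0.078] [0.43  0.207 0.022]
S [178 130] [0.393 0.291 0.078] [0.391 0.376 0.022]
```

Both views agree to about 3 mm, and the sizes match.
- **Plinths:** A is at (.550,.065) with yaw 14°, B at (.555,-.098) with yaw 10°, and C at (.499,-.286) with yaw -15°.
- **Board:** its middle is at (.4995,.312,.05), yaw 12.3°, and the measured corners fit the given dimensions.

I start moving towards A, with the fingers half open and spread along A's long face.

```bash
R='.572 -.879 -.2 0 0 .144'
python3 -m inch '.572 -.879 -.2 0 0 .144;.572 -.879 -.2 0 0 .144;.572 -.879 -.2 0 0 .144;.572 -.879 -.2 0 0 .144;.572 -.879 -.2 0 0 .144' 0 20
python3 -m inch '.572 -.879 -.2 0 0 .144;.572 -.879 -.2 0 0 .144;.572 -.879 -.2 0 0 .144;.572 -.879 -.2 0 0 .144;.572 -.879 -.2 0 0 .144'
```

```text
time: 0.72
eef_pos: [0.254, 0.3982, 0.2299]
orientation: [[-0.967, 0.254, -0.0], [0.254, 0.967, -0.0], [0.0, -0.001, -1.0]]
ft_force: [0.6, 0.5, 0.7]
gripper_width: 0.0427
grip_force: 0.0
time: 1.35
eef_pos: [0.3112, 0.3103, 0.2099]
orientation: [[-0.991, 0.131, -0.001], [0.131, 0.991, -0.0], [0.0, -0.0, -1.0]]
ft_force: [1.1, -0.1, -0.1]
gripper_width: 0.0428
grip_force: 0.0
```

```bash
python3 -m inch '.572 -.879 -.2 0 0 .144;.572 -.879 -.2 0 0 .144;.572 -.879 -.2 0 0 .144;.572 -.879 -.2 0 0 .144;.572 -.879 -.2 0 0 .144' >/dev/null
python3 -m inch '.572 -.879 -.2 0 0 .144;.572 -.879 -.2 0 0 .144;.572 -.879 -.2 0 0 .144;.572 -.879 -.2 0 0 .144;.572 -.879 -.2 0 0 .144' >/dev/null
python3 -m inch '.572 -.879 -.2 0 0 .144;.572 -.879 -.2 0 0 .144;.572 -.879 -.2 0 0 .144;.572 -.879 -.2 0 0 .144;.572 -.879 -.2 0 0 .144'
python3 -m inch '0 0 -.9 0 0 0;0 0 -.9 0 0 0;0 0 -.9 0 0 0;0 0 -.9 0 0 0;0 0 -.9 0 0 0'
python3 -m inch '0 0 -.6 0 0 0;0 0 -.5 0 0 0;0 0 -.4 0 0 0;0 0 -.2 0 0 0;0 0 0 0 0 0'
```

```text
time: 3.22
eef_pos: [0.4828, 0.0467, 0.1499]
orientation: [[-0.97, -0.243, -0.001], [-0.243, 0.97, 0.0], [0.001, 0.0, -1.0]]
ft_force: [-0.1, -0.6, 0.9]
gripper_width: 0.0426
grip_force: 0.0
time: 3.85
eef_pos: [0.4824, 0.0473, 0.0595]
orientation: [[-0.97, -0.242, -0.001], [-0.242, 0.97, 0.0], [0.001, 0.0, -1.0]]
ft_force: [0.9, 0.4, -0.5]
gripper_width: 0.0431
grip_force: 0.0
time: 4.47
eef_pos: [0.4826, 0.0473, 0.0262]
orientation: [[-0.97, -0.242, -0.0], [-0.242, 0.97, 0.0], [0.0, 0.0, -1.0]]
ft_force: [0.5, 0.2, -0.0]
gripper_width: 0.0427
grip_force: 0.0
```

```bash
python3 -m inch '.24 .06 0 0 0 0;.24 .06 0 0 0 0;.24 .06 0 0 0 0;.24 .06 0 0 0 0;.24 .06 0 0 0 0'|grep -E 'pos|force'
python3 -m inch '.146 .036 0 0 0 0;.146 .036 0 0 0 0;.146 .036 0 0 0 0;.146 .036 0 0 0 0;.146 .036 0 0 0 0'|grep -E 'pos|force'
python3 -m inch '.146 .036 0 0 0 0;.146 .036 0 0 0 0;.146 .036 0 0 0 0;.146 .036 0 0 0 0;.146 .036 0 0 0 0'|grep -E 'pos|force'
python3 -m inch '.146 .036 0 0 0 0;.146 .036 0 0 0 0;.146 .036 0 0 0 0;.146 .036 0 0 0 0;.146 .036 0 0 0 0'|grep -E 'pos|force'
```

```text
eef_pos: [0.5069, 0.0534, 0.0263]
ft_force: [0.5, 0.2, -0.5]
grip_force: 0.0
eef_pos: [0.5213, 0.057, 0.0262]
ft_force: [-2.1, -0.5, -0.7]
grip_force: 0.0
eef_pos: [0.536, 0.0606, 0.0263]
ft_force: [-1.8, -0.9, -0.5]
grip_force: 0.0
eef_pos: [0.5506, 0.0641, 0.0263]
ft_force: [-1.3, -1.4, -0.6]
grip_force: 0.0
```

```bash
python3 -m inch '.06 .015 0 0 0 0;.06 .015 0 0 0 0;.06 .015 0 0 0 0;.06 .015 0 0 0 0;.06 .015 0 0 0 0'|grep -E 'pos|force'
python3 - <<'E'
from h import *
S=cam("side","1");T=cam("top","1")
for p in plinths(S,150)+plinths(T,100): print(p)
E
```

```text
eef_pos: [0.5565, 0.0656, 0.0263]
ft_force: [-2.3, -0.4, 0.0]
grip_force: 0.0
{'px': (253, 293), 'ring': None, 'c': array([ 499., -286.]), 'sz': array([ 59., 105.]), 'yaw': np.float32(-14.5), 'rc': None}
{'px': (150, 78), 'ring': None, 'c': array([271., 753.]), 'sz': array([105., 346.]), 'yaw': np.float32(24.3), 'rc': None}
{'px': (11, 264), 'ring': None, 'c': array([367., 613.]), 'sz': array([ 70., 186.]), 'yaw': np.float32(-83.2), 'rc': None}
{'px': (389, 199), 'ring': None, 'c': array([ 498., -287.]), 'sz': array([ 63., 104.]), 'yaw': np.float32(-13.7), 'rc': None}
{'px': (232, 164), 'ring': None, 'c': array([589.,  85.]), 'sz': array([ 58., 105.]), 'yaw': np.float32(-3.6), 'rc': None}
{'px': (490, 161), 'ring': None, 'c': array([ 594., -525.]), 'sz': array([113., 132.]), 'yaw': np.float32(87.8), 'rc': None}
```

View pics/side1.png

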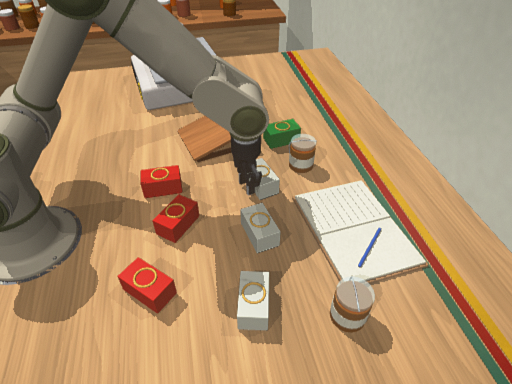

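The side view shows A pushed ahead of the fingers near (262,180), with B and C untouched. A drags about 2 N, so it looks slick. I back off and go to B.

```bash
python3 -m inch '-.745 -.186 0 0 0 0;-.745 -.186 0 0 0 0;-.745 -.186 0 0 0 0;-.745 -.186 0 0 0 0;-.745 -.186 0 0 0 0'|grep -E 'pos|ft'
python3 -m inch '.02 -.785 0 0 0 -.037;.02 -.785 0 0 0 -.037;.02 -.785 0 0 0 -.037;.02 -.785 0 0 0 -.037;.02 -.785 0 0 0 -.037'|grep -E 'pos|ft'
python3 -m inch '.02 -.785 0 0 0 -.037;.02 -.785 0 0 0 -.037;.02 -.785 0 0 0 -.037;.02 -.785 0 0 0 -.037;.02 -.785 0 0 0 -.037'|grep -E 'pos|ft'
python3 -m inch '.24 .044 0 0 0 0;.24 .044 0 0 0 0;.24 .044 0 0 0 0;.24 .044 0 0 0 0;.24 .044 0 0 0 0'|grep -E 'pos|ft'
python3 -m inch '.148 .027 0 0 0 0;.148 .027 0 0 0 0;.148 .027 0 0 0 0;.148 .027 0 0 0 0;.148 .027 0 0 0 0'|grep -E 'pos|ft'
python3 -m inch '.148 .027 0 0 0 0;.148 .027 0 0 0 0;.148 .027 0 0 0 0;.148 .027 0 0 0 0;.148 .027 0 0 0 0'|grep -E 'pos|ft'
python3 -m inch '.148 .027 0 0 0 0;.148 .027 0 0 0 0;.148 .027 0 0 0 0;.148 .027 0 0 0 0;.148 .027 0 0 0 0'|grep -E 'pos|ft'
python3 -m inch '.06 .011 0 0 0 0;.06 .011 0 0 0 0;.06 .011 0 0 0 0;.06 .011 0 0 0 0;.06 .011 0 0 0 0'|grep -E 'pos|ft'
```

```text
eef_pos: [0.482, 0.0469, 0.0266]
ft_force: [-0.2, 1.1, -0.1]
eef_pos: [0.484, -0.0327, 0.0263]
ft_force: [0.1, -0.2, -0.6]
eef_pos: [0.4859, -0.1111, 0.0263]
ft_force: [-0.4, 0.9, 0.8]
eef_pos: [0.5102, -0.1053, 0.0263]
ft_force: [-0.4, 0.3, -0.4]
eef_pos: [0.5233, -0.1027, 0.0259]
ft_force: [-8.9, -1.5, 3.2]
eef_pos: [0.5381, -0.1, 0.0259]
ft_force: [-9.4, -2.6, 4.0]
eef_pos: [0.5529, -0.0974, 0.0259]
ft_force: [-8.9, -2.3, 3.2]
eef_pos: [0.5588, -0.0963, 0.0259]
ft_force: [-8.7, -1.5, 3.1]
```

B drags about 9 N against about 2 N for A. C still has to be tried.

```bash
python3 -m inch '-.728 -.132 0 0 0 0;-.728 -.132 0 0 0 0;-.728 -.132 0 0 0 0;-.728 -.132 0 0 0 0;-.728 -.132 0 0 0 0'|grep -E 'pos|ft'
python3 -m inch '-.5 -.7 0 0 0 -.25;-.5 -.7 0 0 0 -.25;-.5 -.7 0 0 0 -.25;-.5 -.7 0 0 0 -.25;-.5 -.7 0 0 0 -.25'|grep -E 'pos|ft'
python3 -m inch '-.05 -.886 0 0 0 -.25;-.05 -.886 0 0 0 -.25;-.05 -.886 0 0 0 -.25;-.05 -.886 0 0 0 -.25;-.05 -.886 0 0 0 -.25'|grep -E 'pos|ft|ori'
python3 -m inch '.24 -.063 0 0 0 0;.24 -.063 0 0 0 0;.24 -.063 0 0 0 0;.24 -.063 0 0 0 0;.24 -.063 0 0 0 0'|grep -E 'pos|ft'
python3 -m inch '.146 -.038 0 0 0 0;.146 -.038 0 0 0 0;.146 -.038 0 0 0 0;.146 -.038 0 0 0 0;.146 -.038 0 0 0 0'|grep -E 'pos|ft'
python3 -m inch '.146 -.038 0 0 0 0;.146 -.038 0 0 0 0;.146 -.038 0 0 0 0;.146 -.038 0 0 0 0;.146 -.038 0 0 0 0'|grep -E 'pos|ft'
python3 -m inch '.146 -.038 0 0 0 0;.146 -.038 0 0 0 0;.146 -.038 0 0 0 0;.146 -.038 0 0 0 0;.146 -.038 0 0 0 0'|grep -E 'pos|ft'
python3 -m inch '.06 -.016 0 0 0 0;.06 -.016 0 0 0 0;.06 -.016 0 0 0 0;.06 -.016 0 0 0 0;.06 -.016 0 0 0 0'|grep -E 'pos|ft'
```

```text
eef_pos: [0.4871, -0.1097, 0.0263]
ft_force: [0.8, -0.3, 0.1]
eef_pos: [0.4368, -0.1807, 0.0263]
ft_force: [-0.4, -0.8, 0.7]
eef_pos: [0.4325, -0.2694, 0.0262]
orientation: [[-0.967, 0.256, -0.0], [0.256, 0.967, -0.0], [0.0, -0.0, -1.0]]
ft_force: [0.1, 0.2, -0.7]
eef_pos: [0.4569, -0.2743, 0.0263]
ft_force: [-0.5, -0.7, -0.4]
eef_pos: [0.4712, -0.2783, 0.0262]
ft_force: [-2.5, 0.6, -0.3]
eef_pos: [0.4859, -0.2821, 0.0263]
ft_force: [-3.2, 0.4, -0.5]
eef_pos: [0.5005, -0.2859, 0.0263]
ft_force: [-2.4, 0.4, -1.6]
eef_pos: [0.5064, -0.2875, 0.0263]
ft_force: [-2.8, 0.9, 0.9]
```

C drags about 2.6 N, so B is the one that grips. I back away and look.

```bash
python3 -m inch '-.6 .15 0 0 0 0;-.6 .15 0 0 0 -.65;-.6 .15 .9 0 0 -.65;-.6 .15 1 0 0 -.65;-.6 .15 1 0 0 -.65' 1|grep -E 'pos|ft'
python3 -m inch '-.6 .15 1 0 0 -.65;-.6 .15 1 0 0 -.65;-.3 .15 1 0 0 -.65;0 0 1 0 0 -.65;0 0 0 0 0 -.65'|grep -E 'pos|ft'
python3 - <<'E'
from h import *
S=cam("side","2");T=cam("top","2")
for p in plinths(S,150)+plinths(T,100): print(p)
o=manip.get_obs();print(np.round(o["q"],1),o["time"],np.round(o["orientation"],3).tolist())
E
```

```text
eef_pos: [0.4464, -0.2727, 0.0852]
ft_force: [-0.0, 0.4, -0.1]
eef_pos: [0.4172, -0.2642, 0.1662]
ft_force: [0.9, 0.0, 0.3]
{'px': (279, 297), 'ring': None, 'c': array([ 548., -299.]), 'sz': array([ 59., 105.]), 'yaw': np.float32(-15.0), 'rc': None}
{'px': (276, 215), 'ring': (276.16790771484375, 214.21836853027344), 'c': array([598., -88.]), 'sz': array([ 61., 104.]), 'yaw': np.float32(10.6), 'rc': array([ 0.59843351, -0.08860645,  0.058     ])}
{'px': (261, 172), 'ring': (260.5948181152344, 170.52993774414062), 'c': array([598.,  77.]), 'sz': array([ 60., 103.]), 'yaw': np.float32(14.0), 'rc': array([0.59864174, 0.07738983, 0.058     ])}
{'px': (34, 131), 'ring': None, 'c': array([-50., 417.]), 'sz': array([114., 154.]), 'yaw': np.float32(-47.6), 'rc': None}
{'px': (192, 70), 'ring': None, 'c': array([460., 684.]), 'sz': array([299., 786.]), 'yaw': np.float32(8.5), 'rc': None}
{'px': (493, 326), 'ring': None, 'c': array([ 200., -524.]), 'sz': array([ 41., 225.]), 'yaw': np.float32(55.8), 'rc': None}
{'px': (11, 265), 'ring': None, 'c': array([366., 605.]), 'sz': array([ 67., 185.]), 'yaw': np.float32(-88.8), 'rc': None}
{'px': (304, 160), 'ring': (303.9865417480469, 159.98654174804688), 'c': array([597., -91.]), 'sz': array([ 60., 104.]), 'yaw': np.float32(9.7), 'rc': array([ 0.59718887, -0.09087036,  0.058     ])}
{'px': (235, 161), 'ring': (234.6661834716797, 160.5424346923828), 'c': array([598.,  75.]), 'sz': array([ 60., 103.]), 'yaw': np.float32(13.9), 'rc': array([0.59777254, 0.07475952, 0.058     ])}
{'px': (491, 156), 'ring': None, 'c': array([ 595., -531.]), 'sz': array([101., 129.]), 'yaw': np.float32(87.8), 'rc': None}
[-46.   18.9  98.1   0.   62.9 -62.7] 19.05 [[-0.288, 0.957, 0.001], [0.957, 0.288, -0.001], [-0.002, 0.001, -1.0]]
```

View pics/side2.png

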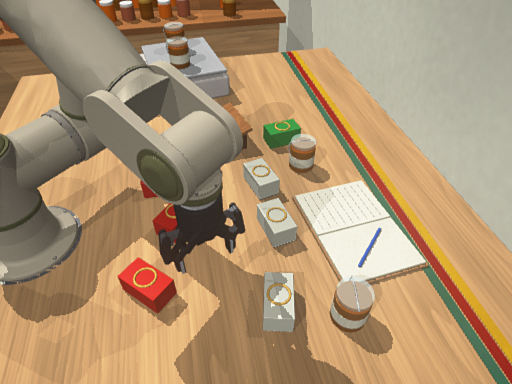

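View pics/top2.png

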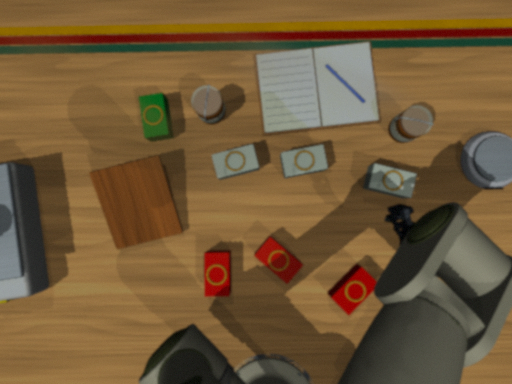

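Top and side views agree that A, B and C are all upright after sliding about 50 mm. B is at about (.598,-.090) with yaw 10°, its ring at (304,160) in the top view. I'm going to straddle B across its 60 mm.

```bash
python3 -m inch '.905 .87 -.18 0 0 -.065;.905 .87 -.18 0 0 -.065;.905 .87 -.18 0 0 -.065;.905 .87 -.18 0 0 -.065;.905 .87 -.18 0 0 -.065' 1|grep -E 'pos|ft'
python3 -m inch '.905 .87 -.18 0 0 -.065;.905 .87 -.18 0 0 -.065;.905 .87 -.18 0 0 -.065;.905 .87 -.18 0 0 -.065;.905 .87 -.18 0 0 -.065'|grep -E 'pos|ft'
python3 -m inch '0 0 -.4 0 0 0;0 0 -.4 0 0 0;0 0 -.2 0 0 0;0 0 0 0 0 0;0 0 0 0 0 0'
python3 - <<'E'
from h import *
o=manip.get_obs();print(np.round(o["q"],1),np.round(o["eef_pos"],4))
E
```

```text
eef_pos: [0.5076, -0.1759, 0.1461]
ft_force: [-0.2, -0.9, 0.1]
eef_pos: [0.598, -0.0889, 0.128]
ft_force: [-0.6, -0.3, 0.1]
time: 20.92
eef_pos: [0.5973, -0.0898, 0.1086]
orientation: [[-0.179, 0.984, 0.001], [0.984, 0.179, -0.0], [-0.0, 0.0, -1.0]]
ft_force: [-0.6, 0.3, 0.2]
gripper_width: 0.0854
grip_force: 0.0
[-19.6  35.5  81.2  -0.   63.3 -29.9] [ 0.5973 -0.0898  0.1086]
```

```bash
python3 -m inch '0 0 -.7 0 0 0;0 0 -.7 0 0 0;0 0 -.7 0 0 0;0 0 -.4 0 0 0;0 0 -.2 0 0 0'|grep -E 'pos|ft'
python3 -m inch '0 0 -.4 0 0 0;0 0 -.3 0 0 0;0 0 -.2 0 0 0;0 0 -.1 0 0 0;0 0 0 0 0 0'|grep -E 'pos|ft'
python3 -m inch '0 0 0 0 0 0;0 0 0 0 0 0;0 0 0 0 0 0;0 0 0 0 0 0;0 0 0 0 0 0' -1 50
```

```text
eef_pos: [0.5972, -0.0895, 0.0537]
ft_force: [0.0, 0.1, -0.2]
eef_pos: [0.5973, -0.0895, 0.0343]
ft_force: [-0.2, -0.5, 0.7]
time: 22.8
eef_pos: [0.5982, -0.0896, 0.035]
orientation: [[-0.179, 0.984, 0.003], [0.984, 0.179, -0.001], [-0.001, 0.002, -1.0]]
ft_force: [5.5, 0.8, 4.3]
gripper_width: 0.0597
grip_force: 57.0
```

Gripped squarely at 59.7 mm. I lift and carry it over, tilting to the board's slope on the way.

```bash
python3 -m inch '0 0 .3 0 0 0;0 0 .7 0 0 0;0 0 1 0 0 0;0 0 1 0 0 0;0 0 1 0 0 0' -1 60|grep -E 'pos|ft|grip'
python3 -m inch '0 .4 1 0 0 0;-.243 .793 .9 .0137 -.0627 .008;-.243 .793 .5 .0137 -.0627 .008;-.243 .793 .1 .0137 -.0627 .008;-.243 .793 0 .0137 -.0627 .008'|grep -E 'pos|ft|grip'
python3 -m inch '-.243 .793 0 .0137 -.0627 .008;-.243 .793 0 .0137 -.0627 .008;-.243 .793 0 .0137 -.0627 .008;-.243 .793 0 .0137 -.0627 .008;-.243 .793 0 .0137 -.0627 .008'|grep -E 'pos|ft|grip'
python3 -m inch '-.243 .793 0 .0137 -.0627 .008;-.243 .793 0 .0137 -.0627 .008;-.243 .793 0 .0137 -.0627 .008;-.243 .793 0 .0137 -.0627 .008;-.243 .793 0 .0137 -.0627 .008'|grep -E 'pos|ft|grip'
python3 -m inch '-.243 .793 0 .0137 -.0627 .008;-.243 .793 0 .0137 -.0627 .008;-.243 .793 0 .0137 -.0627 .008;-.243 .793 0 .0137 -.0627 .008;-.243 .793 0 .0137 -.0627 .008'|grep -E 'pos|ft|grip'
python3 -m inch '-.243 .793 0 .0137 -.0627 .008;-.243 .793 0 .0137 -.0627 .008;-.243 .793 0 .0137 -.0627 .008;-.243 .793 0 .0137 -.0627 .008;-.243 .693 0 .0137 -.0627 .008'
python3 - <<'E'
from h import *
from scipy.spatial.transform import Rotation as Ro
o=manip.get_obs();print(np.round(o["q"],1),np.round(o["eef_pos"],4),o["time"])
b=Ro.from_euler('zy',[12.3,-16.04],degrees=True).as_matrix()
W=np.c_[b[:,1],b[:,0],-b[:,2]]
rv=Ro.from_matrix(W@np.array(o["orientation"]).T).as_rotvec(degrees=True);print("turn units",rv/10)
t=np.array([.4995,.312,.05])
for h in(.05,.01,0): print(h,(t+b[:,2]*(.035+h)-o["eef_pos"])/.02)
E
```

```text
eef_pos: [0.5966, -0.0894, 0.1148]
ft_force: [0.2, -0.2, -8.9]
gripper_width: 0.0587
grip_force: 67.1
eef_pos: [0.5771, -0.017, 0.1637]
ft_force: [-0.5, 0.9, -9.4]
gripper_width: 0.0593
grip_force: 67.5
eef_pos: [0.5532, 0.0623, 0.1643]
ft_force: [-0.4, -0.1, -8.1]
gripper_width: 0.0594
grip_force: 67.5
eef_pos: [0.5289, 0.1416, 0.1643]
ft_force: [-0.2, -0.8, -9.2]
gripper_width: 0.0591
grip_force: 67.5
eef_pos: [0.5046, 0.2209, 0.1643]
ft_force: [0.5, 0.0, -8.8]
gripper_width: 0.0591
grip_force: 67.4
time: 26.55
eef_pos: [0.4802, 0.2982, 0.1642]
orientation: [[-0.213, 0.942, 0.259], [0.977, 0.204, 0.061], [0.005, 0.266, -0.964]]
ft_force: [0.4, -0.1, -8.9]
gripper_width: 0.0594
grip_force: 67.3
[20.8 21.1 96.5 -2.7 47.1 10.1] [0.4802 0.2982 0.1642] 26.55
turn units [-0.35265392 -0.10207237 -0.04513522]
0.05 [-0.20811901  0.69036008 -1.62737247]
0.01 [ 0.34449774  0.69036008 -3.54951053]
0 [ 0.48265193  0.69036008 -4.03004505]
```

The euler convention in that check was wrong (extrinsic), so I discard its figures. By direct comparison of the axes the tool is within 0.7° of the wanted tilt. I lower to about 10 mm above the face and look.

```bash
python3 -m inch '.07 .112 -.4 .003 -.012 0;.07 .112 -.5 .003 -.012 0;.07 .112 -.5 .003 -.012 0;.07 .112 -.5 .003 -.012 0;.08 .112 -.5 .003 -.012 0'|grep -E 'pos|ft'
python3 -m inch '0 0 -.4 0 0 0;0 0 -.35 0 0 0;0 0 -.25 0 0 0;0 0 -.15 0 0 0;0 0 0 0 0 0'
python3 - <<'E'
from h import *
from scipy.spatial.transform import Rotation as Ro
S=cam("side","3");T=cam("top","3")
o=manip.get_obs()
b=Ro.from_euler('ZY',[12.3,-16.04],degrees=True).as_matrix()
W=np.c_[b[:,1],b[:,0],-b[:,2]]
print("turn units",Ro.from_matrix(W@np.array(o["orientation"]).T).as_rotvec(degrees=True)/10)
print("tcp in board",b.T@(np.array(o["eef_pos"])-[.4995,.312,.05]),o["time"])
s=S["pixels"][70:220,120:320];cv2.imwrite("pics/c3.png",cv2.resize(s,(800,600),interpolation=cv2.INTER_CUBIC)[:,:,::-1])
E
```

```text
eef_pos: [0.488, 0.3083, 0.1155]
ft_force: [0.4, -0.3, -9.2]
time: 27.8
eef_pos: [0.4879, 0.3083, 0.0932]
orientation: [[-0.213, 0.94, 0.268], [0.977, 0.203, 0.064], [0.005, 0.276, -0.961]]
ft_force: [-1.2, -0.6, -8.7]
gripper_width: 0.0595
grip_force: 67.3
turn units [-0.02974313 -0.00580756  0.00195124]
tcp in board [ 0.00050469 -0.00107673  0.04516808] 27.9
```

View pics/c3.png

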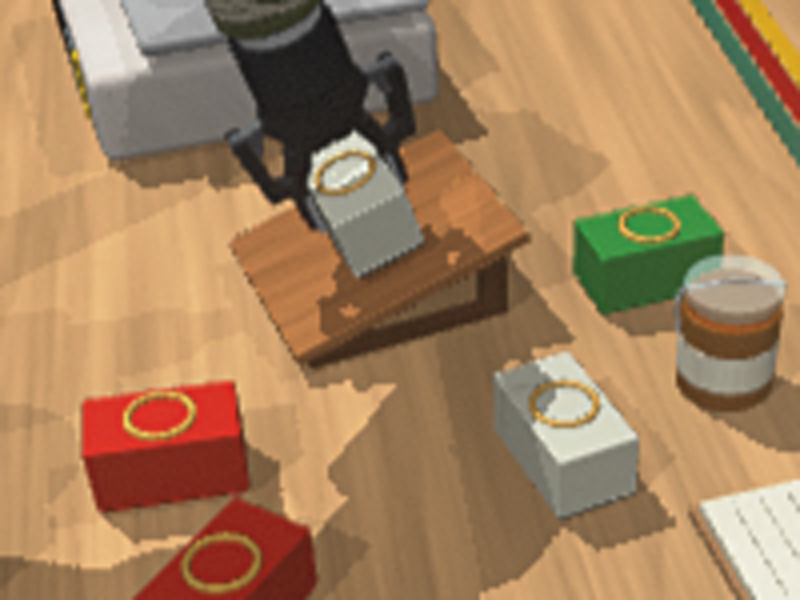

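The crop shows the plinth hovering over the middle of the board, parallel to its face, with the grip still square. I lower it along the normal until it touches.

```bash
python3 -m inch '.019 .004 -.067 -.015 0 0;.019 .004 -.067 -.015 0 0;.019 .004 -.067 0 0 0;.019 .004 -.067 0 0 0;.019 .004 -.067 0 0 0'|grep -E 'pos|ft'
python3 -m inch '.007 .0015 -.024 0 0 0;.007 .0015 -.024 0 0 0;.007 .0015 -.024 0 0 0;0 0 0 0 0 0;0 0 0 0 0 0'|grep -E 'pos|ft'
```

```text
eef_pos: [0.4898, 0.3087, 0.0865]
ft_force: [-0.2, -0.4, -8.6]
eef_pos: [0.4902, 0.3089, 0.0852]
ft_force: [0.4, -0.4, -8.2]
```

```bash
python3 -m inch '.007 .0015 -.024 0 0 0;.007 .0015 -.024 0 0 0;0 0 0 0 0 0;0 0 0 0 0 0;0 0 0 0 0 0'|grep -E 'pos|ft'
python3 -m inch '.007 .0015 -.024 0 0 0;0 0 0 0 0 0;0 0 0 0 0 0;0 0 0 0 0 0;0 0 0 0 0 0'|grep -E 'pos|ft'
```

```text
eef_pos: [0.4905, 0.3089, 0.0842]
ft_force: [-0.6, -0.3, -9.0]
eef_pos: [0.4906, 0.3089, 0.084]
ft_force: [-4.2, -3.9, -1.7]
```

```bash
python3 -m inch '.004 .001 -.014 0 0 0;0 0 0 0 0 0;0 0 0 0 0 0;0 0 0 0 0 0;0 0 0 0 0 0'|grep -E 'pos|ft'
python3 -m inch '0 0 0 0 0 0;0 0 0 0 0 0;0 0 0 0 0 0;0 0 0 0 0 0;0 0 0 0 0 0' 1 20
python3 - <<'E'
from h import *
o=manip.get_obs();print(o["gripper_width"],np.round(o["ft_force"],1),o["time"])
S=cam("side","4")
s=S["pixels"][70:220,120:320];cv2.imwrite("pics/c4.png",cv2.resize(s,(800,600),interpolation=cv2.INTER_CUBIC)[:,:,::-1])
E
```

```text
eef_pos: [0.4906, 0.3088, 0.0839]
ft_force: [-6.0, -5.6, 0.6]
time: 31.65
eef_pos: [0.4907, 0.309, 0.0835]
orientation: [[-0.213, 0.939, 0.269], [0.977, 0.205, 0.059], [0.0, 0.275, -0.961]]
ft_force: [-0.1, -0.4, -0.6]
gripper_width: 0.0855
grip_force: 0.0
0.08550214205668417 [-0.1 -0.4 -0.6] 31.65
```

View pics/c4.png

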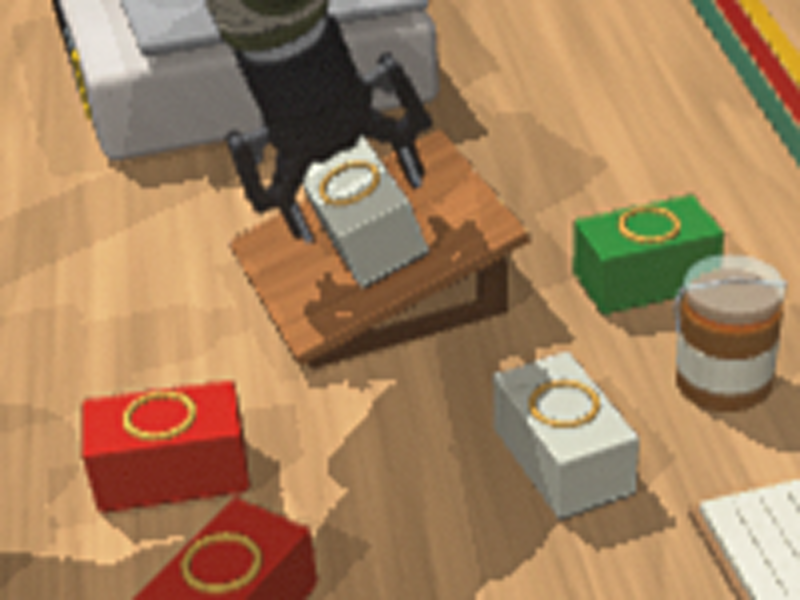

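The plinth stands flat on the board between the open fingers. I retract along the normal and check.

```bash
python3 -m inch '-.08 -.018 .29 0 0 0;-.19 -.041 .67 0 0 0;-.27 -.059 .96 0 0 0;-.27 -.059 .96 0 0 0;-.27 -.059 .96 0 0 0'|grep -E 'pos|ft'
python3 -m inch '-.4 0 1 0 0 0;-.8 0 1 0 0 0;-.8 0 .8 0 0 0;-.8 0 .4 0 0 0;-.8 0 0 0 0 0'|grep -E 'pos|ft'
python3 -m inch '-.8 -.3 0 0 0 0;-.8 -.3 0 0 0 0;-.6 -.3 0 0 0 0;-.3 0 0 0 0 0;0 0 0 0 0 0'|grep -E 'pos|ft'
python3 - <<'E'
from h import *
from scipy.spatial.transform import Rotation as Ro
S=cam("side","5");T=cam("top","5")
for p in plinths(S,150)+plinths(T,100): print(p['px'],p['ring'],p['c'],p['sz'],p['yaw'])
im=np.vstack([S["pixels"],T["pixels"]]);cv2.imwrite("pics/c5.png",cv2.resize(im,(400,600),interpolation=cv2.INTER_AREA)[:,:,::-1])
E
```

```text
eef_pos: [0.4688, 0.3042, 0.1619]
ft_force: [1.2, 0.5, -0.1]
eef_pos: [0.3962, 0.3042, 0.2248]
ft_force: [0.1, 1.0, -0.3]
eef_pos: [0.347, 0.2863, 0.2243]
ft_force: [-0.5, 1.0, -0.4]
(279, 296) (278.5376892089844, 293.7142333984375) [ 548. -298.] [ 59. 104.] -14.9
(261, 172) (260.5948181152344, 170.52993774414062) [598.  77.] [ 60. 103.] 13.9
(204, 57) None [523. 878.] [116. 357.] 8.6
(44, 370) None [122. 540.] [ 90. 171.] -0.1
(11, 264) None [366. 607.] [ 65. 185.] -88.8
(131, 209) (131.40774536132812, 209.12881469726562) [485. 324.] [ 63. 114.] 12.4
(392, 180) (392.5647888183594, 180.0230255126953) [ 546. -300.] [ 61. 104.] -15.2
(235, 161) (234.7068634033203, 160.5751953125) [598.  74.] [ 61. 104.] 14.3
(491, 161) None [ 593. -526.] [110. 130.] 87.8
```

View pics/c5.png

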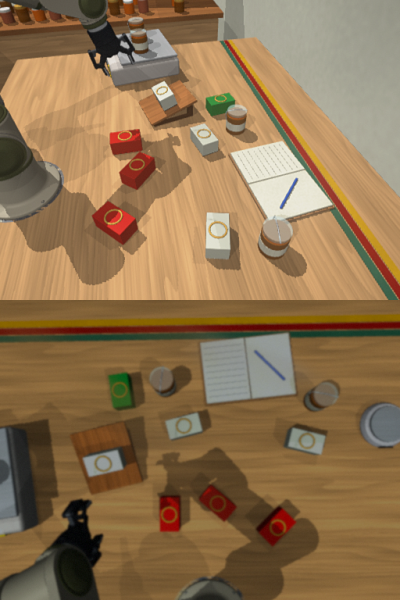

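The grip plinth stands flat on the board (ring at about (131,209) in the top view), the slick ones are upright where they were slid, and the jars haven't moved. One last check of the ring position, then I hand in.

Run:
```python
from h import *
from scipy.spatial.transform import Rotation as Ro
from cell import workorder
T=pickle.load(open("pics/top5.pkl","rb"))
b=Ro.from_euler('ZY',[12.3,-16.04],degrees=True).as_matrix()
p=cast(T,(131.4,209.1),.1067)[0];q=b.T@(p-[.4995,.312,.05]);print(q)
T2=cam("top","6");print([x['ring'] for x in plinths(T2,100) if x['ring'] is not None])
if abs(q[0])<.025 and abs(q[1])<.025: print(workorder.sign_off())
```

```text
[-0.00051285 -0.00367484  0.05914425]
[(131.40774536132812, 209.12881469726562), (392.5342712402344, 179.9296112060547), (234.70590209960938, 160.54193115234375)]
the job is handed in; nothing more can be done
None
```

The middle plinth of the row was the one that grips (about 9 N drag against 2–3 N for the others); it now stands flat on the board within about 4 mm of the middle, the two slick ones stand upright on the counter about 50 mm from where they started, and the job is handed in, though I saw no verdict.

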